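Lock the self-inking stamp down for its ink-pad change

ROBOT

A 6-joint arm with a two-finger parallel gripper is mounted at the origin on the work surface. World frame = base frame: x ahead of the robot, y to its left, z up, the work surface at z = 0. Lengths are in m, angles in rad, forces in N, time in s.
With the tool pointing down it reaches from about 0.4 to 0.925 m from the base axis. Payload 3.4 kg.
Tool frame: the origin (TCP) lies at the very end of the fingers, on their centre line; the grasp point (between the pads) lies 19 mm behind it; z points along the fingers, y is the line along which they close (so a half turn about z gives the same grasp; the last joint's range is limited). The gripper opens to 85 mm and grips with 20 to 120 N. Pads are 22 mm wide; open, the fingers measure 114 mm over their backs; the gripper's body (76 mm by 85 mm) begins 54 mm behind the grasp point. The pads swing forward as they close: fully open they stand 13 mm farther back than shut.
Start: joints at [1.163, 0.307, 1.506, -0, 1.328, -0.073], TCP at [0.188, 0.543, 0.231] pointing down, gripper open.
Joint ranges: [-3.12, 3.12], [-1.05, 2.28], [0.14, 2.33], [-1.42, 4.57], [0.1, 2.73], [-2.68, 2.68]. Speed limits (rad/s): [2.57, 2.57, 3.14, 3.14, 3.14, 3.14].

INTERFACE

Orientations are given as a unit quaternion [w, x, y, z].
In Python, from station import bot gives the robot as it stands. The module is installed in compiled form; this text tells all that it offers.
- The arm moves only by the tool drive_tool, never from a script. Its argument "steps" is a list of rows, each an object of numbers: "tx", "ty", "tz": the shift along the tool's x, y, z in cm; "wx", "wy", "wz": the turn, a rotation vector about the tool's x, y, z in rad. A call has 1 to 5 rows; each row shifts and turns the commanded pose from where the row before left it, along the tool's axes as they then stand; what a row does not reach is not made up. A row lasts 1/12 s, in which the tool goes at most 41.7 mm and 7.16 degrees, less where a joint would pass 70% of its speed; a pose out of reach is approached as far as the arm can. A call is refused whole if a number of a shift passes 4.17 or a number of a turn 0.125, either way. A call with a gripper value outside its range is refused whole. "gripper" is the gripper command: -1 is shut, 1 is fully open, values between are in proportion, set as the call begins (left out, the last holds). The fingers move at their own pace and stop on an object; "newtons" is the grip in N (left out, the last holds). Time passes only in rows, so rows that do not move let the fingers close. It gives the time, the measured TCP pose, the force, the opening and the grip force at its end, in the units of the state.
- bot.get_state(): the state, without advancing time (a new reading comes with each control period).
- bot.camera(name): name is "scene" or "top" or "wrist"; returns the picture (384x512x3 uint8, red, green, blue); there is no depth.
- bot.camera_model(name): a dict with "mtx" (3x3 intrinsics, pixels), "R" (3x3) and "t" (3): a world point X has camera coordinates R X + t; the wrist camera has in their place "mount" (4x4, takes a point from camera to tool coordinates, whose origin is the TCP and whose axes are the flange's). Camera axes: x right, y down, z forward; pixel columns grow to the right and rows downward; lengths in m; the calibration is good to about 2 mm. A picture is of the moment at which its call begins: read the wrist's pose just before it. camera_model takes no time and is no camera call.
- bot.job_done(): hands the job in; it is judged then, once.
The state is a dict: "t": time; "qpos": joint angles; "qvel": joint speeds; "joint_efforts": joint torques, N m; "eef_pos": TCP position; "eef_rot": TCP orientation; "force": force on the tool from outside, world axes, zero at the start; "torque": the same for the moment, N m; "opening": finger opening in m; "gripper_force": force on a finger pad.
Only numpy, scipy, OpenCV 4.12 (cv2) and the standard library are available. Lean on these libraries where they do the work, as an engineer would, in place of code of your own. Each camera call takes 0.05 s, during which the arm holds its last target. There are 200 camera calls.

TASK

Get the heavy self-inking stamp ready for its ink-pad change: push its dark red plunger down into the black housing against the spring, then slide the latch bolt by its orange thumb grip all the way under the steel keep, so that the plunger stays trapped down when you let go. Work by feel and don't force it (about 15 N of push is plenty), keep the stamp standing where it is on its scrap pad, and leave the other things on the desk alone.

Things in the scene. Friction and masses are not known exactly. Their poses are not given: they have to be found in the camera images.
- stamp: Heavy self-inking office stamp, loose, about 550 g, standing on the scrap pad. Black housing: foot 64 mm (its x) by 100 mm (its y), collar top 58 mm above the underside. Origin: centre of the foot's underside; z up; its navy ink-pad cartridge faces -x; the upright steel keep, a bracket 26 mm wide (44 mm at its yoke), stands on its +y side (y 39 to 54 mm, top at z 92 to 106 mm).
- plunger_top (a point): Centre of the flat top of the dark red plunger (42 mm in stamp x by 76 mm in y) that stands out of the housing; 100.5 mm above the stamp's underside when sprung up. The steel latch bolt (18 mm wide, 70 mm long, 6 mm thick) lies on it along y between two low guides and rides down with it.
- thumb_grip (a point): Centre of the orange thumb grip fixed on the latch bolt: 14 mm (stamp x) by 26 mm (y) by 24 mm high. Its foot, 12 mm below this point, is on the bolt's flat top face, higher than all around it. Axes as the stamp's. With plunger up and bolt drawn back it is at x 0, y -6, z 119 mm in the stamp's frame. Pinch it here from above (across x) to push down and to slide.
- bolt_tip (a point): Top edge of the bolt's +y end, in the middle of its width. Drawn back, it is 3 mm short of the lip that overhangs inward from the top of the keep (6 mm thick). The top of the bolt must be pushed below the lip before it can slide under; too high, its end butts against the lip. The keep is slotted and set to suit the rubber die, so the lip's height is not known beforehand: feel for it.
- plunger (a joint): Travel of the plunger down into the housing, m: 0 sprung up. A firm rubber stop on the keep ends the travel anywhere from 0.0088 to 0.0228, differently each time; the bolt clears the lip in the last 1.8 mm before the stop. Hand force about 5 N at the start and 0.3 N more per mm (7 to 12 N just before the stop), then steeply more. Springs back up if let go untrapped.
- bolt (a joint): Slide of the latch bolt towards the keep (+y of the stamp), m: 0 drawn back, 0.0105 fully home under the lip. Moves with about 1.5 N and stays where left; a hard end at 0.0105.
- pad: White scrap pad, fixed, 180 mm by 135 mm, under the stamp; origin at the centre of its underside, which may lie below the desk's surface (only the top counts, 20 mm above the origin).
- handstamp: Small wooden hand stamp, 66 mm high, standing on the pad behind the self-inking stamp; leave alone. Origin centre of underside.
- stapler: Navy stapler, 150 mm long, 54 mm high; leave alone.
- tape: Black tape dispenser, 150 mm long, 86 mm high; leave alone.
- paperweight: Green glass paperweight, 76 mm wide, 46 mm high; leave alone.
- ink: White ink bottle with blue cap, 85 mm high; leave alone.
- pencup: Dark red cup with pens, 150 mm high; leave alone.
- calculator: Grey desk calculator, 105 by 72 mm; leave alone.
Mind the look-alikes: they are no part of the job. Of the things that look like the pad, the largest one is meant.

How it is judged:
On the way, in this order (a step that is already met when the one before it is completed fails the run):
1. the plunger is pushed well down while the bolt is still drawn back (value of joint plunger above 0.006 m and value of joint bolt below 0.005 m), for 0.05 s.
2. with the plunger down, the bolt is slid under the lip of the keep (value of joint plunger above 0.0062 m and value of joint bolt above 0.0085 m), for 0.1 s.
At the end, for the whole second after the job is handed in: The plunger is held down (more than 6.2 mm) under the keep by the bolt alone, the bolt is at least 8.5 mm (of 10.5) home under the lip, the stamp stands still and upright on the scrap pad within 25 mm of where it was, and nothing is touched (all of step 2 and angle between stamp's own z axis and vertical below 0.05 rad and linear speed of stamp below 0.02 m/s and contact force between stamp and pad above 2 N and distance of stamp from where it was at the start of the episode below 0.025 m).
It fails at once if the stamp was forced: more than 33 N (its own weight of about 5 N included) on the pad (contact force between stamp and pad above 33 N).
It fails at once if the stamp was tipped or shoved more than 25 mm (angle between stamp's own z axis and vertical above 0.3 rad or distance of stamp from where it was at the start of the episode above 0.025 m).
It fails at once if something else on the desk was disturbed (moved more than 20 mm) (distance of any of handstamp, stapler, tape, paperweight, ink, pencup, calculator from where it was at the start of the episode above 0.02 m).
It also fails if it takes over 48 s, if anything falls off the work surface, if the arm or the gripper's body presses on something with over 40 N, if the wrist force passes 120 N, or if a joint passes its speed limit or range.

## Working session

There is one attempt and no reset: what is moved stays moved. The work goes in short steps, Python scripts to look and compute and a tool call to move; the robot and the scene stay as the last step left them, time stands still between calls to the robot, and variables do not carry over. Pictures are saved under pics/ and viewed, at most 10 in all, crops included, and the job is handed in when it is done.

Besides the shell and the picture viewer there is one more tool, called after "Request:" as name([rows], argument=value, ...), one row to a line, values as JSON. drive_tool: Moves the arm, as the interface text tells. Its arguments: {"type":"object","properties":{"steps":{"type":"array"},"gripper":{"type":"number"},"newtons":{"type":"number"}},"required":["steps"]}

```bash
mkdir -p pics; cat > h.py <<'E'
import numpy as np,cv2
from station import bot
from scipy.spatial.transform import Rotation as Rn
def save(n,f,crop=None,s=1):
    im=bot.camera(n)
    if crop: a,b,c,d=crop; im=im[b:d,a:c]
    im=cv2.resize(im,None,fx=s,fy=s,interpolation=cv2.INTER_CUBIC)
    cv2.imwrite('pics/'+f,im[:,:,::-1])
def Rt():
    s=bot.get_state(); q=np.array(s['eef_rot']); return Rn.from_quat(q[[1,2,3,0]]).as_matrix(),np.array(s['eef_pos'])
def cam(n,pose=None):
    m=bot.camera_model(n); K=np.array(m['mtx'])
    if n=='wrist':
        M=np.array(m['mount']); R,p=pose or Rt()
        Rc=R@M[:3,:3]; c=R@M[:3,3]+p; return K,Rc,c
    R=np.array(m['R']);return K,R.T,-R.T@np.array(m['t'])
def ray(n,u,v,z,pose=None):
    K,Rc,c=cam(n,pose); d=Rc@np.linalg.solve(K,[u,v,1]); return c+d*(z-c[2])/d[2]
def proj(n,X,pose=None):
    K,Rc,c=cam(n,pose); x=K@(Rc.T@(np.array(X)-c)); return x[:2]/x[2]
E
python3 - <<'E'
from h import *
save('top','top.png',None,1.5);save('scene','scene.png',None,1.5)
s=bot.get_state();print(s)
for n in('top','scene'):print(cam(n))
E
```

```text
{'t': 0.1, 'qpos': array([ 1.16349129e+00,  3.07493995e-01,  1.50751636e+00, -2.15884372e-06,
        1.32840005e+00, -7.34983545e-02]), 'qvel': array([ 0.00132441, -0.00061012, -0.00367455,  0.00250325,  0.00015382,
       -0.00059881]), 'joint_efforts': array([-2.65453918e-04, -4.58524883e+01, -2.52607566e+01, -1.74321021e-04,
        5.46550247e-03,  4.12808902e-06]), 'eef_pos': array([0.18817445, 0.54269062, 0.23048551]), 'eef_rot': array([-2.15379978e-04,  1.66129200e-01,  9.86103576e-01, -8.82991027e-04]), 'force': array([ 0.63734368, -1.01648636,  0.25526215]), 'torque': array([0.03477493, 0.00806847, 0.00314657]), 'gripper_force': 0.0, 'opening': 0.08531784642528512}
(array([[415.14001845,   0.        , 259.31173519],
       [  0.        , 415.14001845, 195.85644877],
       [  0.        ,   0.        ,   1.        ]]), array([[-0.02688059, -0.98598233,  0.1646702 ],
       [-0.9995906 ,  0.02812728,  0.0052433 ],
       [-0.00980152, -0.16446184, -0.98633475]]), array([0.25533337, 0.15980585, 1.57841715]))
(array([[408.59570651,   0.        , 256.63109017],
       [  0.        , 408.59570651, 196.3952094 ],
       [  0.        ,   0.        ,   1.        ]]), array([[ 0.69156239,  0.41056087, -0.59429053],
       [ 0.72231568, -0.39448882,  0.56801288],
       [-0.00123711, -0.82208171, -0.56936818]]), array([ 1.21569185, -0.52120128,  0.7881776 ]))
```

View pics/top.png

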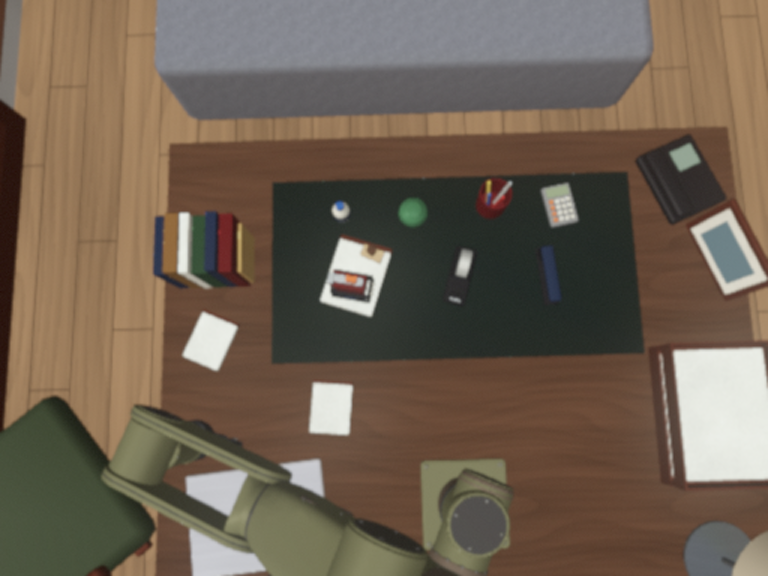

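View pics/scene.png

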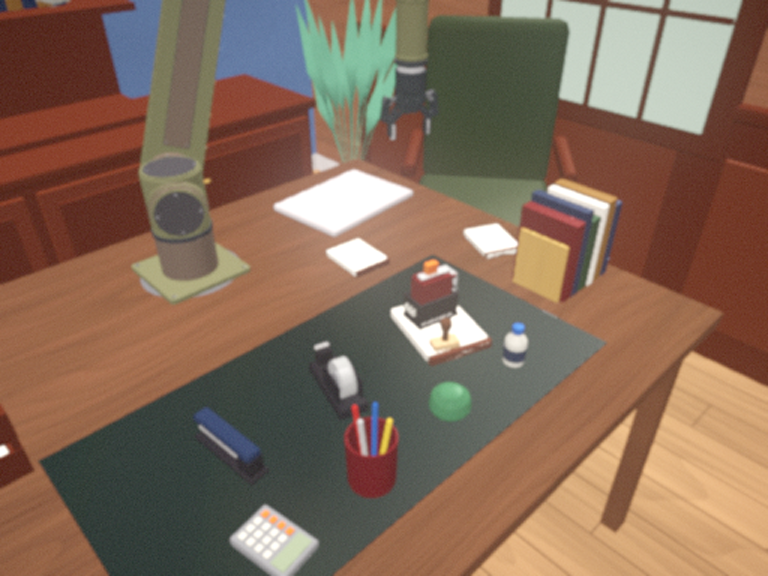

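The top view shows the stamp on the pad at about (351,284) of 768 px, with its orange grip at about (351,279). The steel keep seems to be on the left (world +y) end. The hand stamp is behind it at (374,252).

```bash
python3 - <<'E'
from h import *
for z in(.12,.139):print(ray('top',351/1.5,279/1.5,z))
print(ray('scene',431/1.5,267/1.5,.139))
for u,v in((347,236),(392,246),(321,303),(372,316)):print(ray('top',u/1.5,v/1.5,.02))
print(Rt(), bot.camera_model('wrist'))
E
```

```text
[0.53714232 0.25713257 0.12      ]
[0.53347096 0.25586462 0.139     ]
[0.53193815 0.25916246 0.139     ]
[0.66962614 0.27222225 0.02      ]
[0.63975187 0.15695267 0.02      ]
[0.4967611  0.34088184 0.02      ]
[0.45993223 0.21241152 0.02      ]
(array([[-9.44802085e-01,  3.27640816e-01, -7.18155118e-04],
       [ 3.27641577e-01,  9.44800618e-01, -1.66987941e-03],
       [ 1.31392746e-04, -1.81300303e-03, -9.99998348e-01]]), array([0.18817445, 0.54269062, 0.23048551])) {'mtx': array([[304.46960897,   0.        , 254.60151711],
       [  0.        , 304.46960897, 187.2179875 ],
       [  0.        ,   0.        ,   1.        ]]), 'mount': array([[ 2.96071239e-04, -9.52241094e-01, -3.05347035e-01,
         7.78551097e-02],
       [ 9.99999956e-01,  2.72228089e-04,  1.20664191e-04,
         7.43895197e-04],
       [-3.17773611e-05, -3.05347057e-01,  9.52241132e-01,
        -1.42205153e-01],
       [ 0.00000000e+00,  0.00000000e+00,  0.00000000e+00,
         1.00000000e+00]])}
```

Request:
drive_tool([
  {"tx": -3.5, "ty": -1.3, "tz": -0.3},
  {"tx": -3.5, "ty": -1.3, "tz": -0.3},
  {"tx": -3.5, "ty": -1.3, "tz": -0.3},
  {"tx": -3.5, "ty": -1.3, "tz": -0.3},
  {"tx": -3.5, "ty": -1.3, "tz": -0.3},
], gripper=1)

```text
$.steps[0]: bad value
```

Request:
drive_tool([
  {"tx": -3.5, "ty": -1.3},
  {"tx": -3.5, "ty": -1.3},
  {"tx": -3.5, "ty": -1.3},
  {"tx": -3.5, "ty": -1.3},
  {"tx": -3.5, "ty": -1.3},
])

```text
$.steps[0]: bad value
```

Request:
drive_tool([
  {"tx": -3.5, "ty": -1.3},
  {"tx": -3.5, "ty": -1.3},
  {"wz": 0.12},
  {"wz": 0.12},
  {"wz": 0.12},
])

```text
$.steps[0]: bad value
```

Request:
drive_tool([
  {"wz": 0.12},
  {"wz": 0.12},
  {"wz": 0.12},
  {"wz": 0.12},
  {"wz": 0.12},
])

```text
$.steps[0]: bad value
```

Request:
drive_tool([
  {"wz": 0.12},
  {"wz": 0.12},
  {"wz": 0.12},
  {"wz": 0.12},
  {},
])

```text
$.steps[0]: bad value
```

```bash
python3 - <<'E'
from h import *
print(Rt()); save('wrist','w1.png',None,1.5)
print(Rt(),bot.get_state()['force'])
E
```

```text
(array([[-9.44802085e-01,  3.27640816e-01, -7.18155118e-04],
       [ 3.27641577e-01,  9.44800618e-01, -1.66987941e-03],
       [ 1.31392746e-04, -1.81300303e-03, -9.99998348e-01]]), array([0.18817445, 0.54269062, 0.23048551]))
(array([[-9.44805357e-01,  3.27631595e-01, -6.13051094e-04],
       [ 3.27632155e-01,  9.44804217e-01, -1.47093272e-03],
       [ 9.72892242e-05, -1.59060037e-03, -9.99998730e-01]]), array([0.1882103 , 0.54275804, 0.23059062])) [ 0.18340171  0.03115109 -0.25101939]
```

View pics/w1.png

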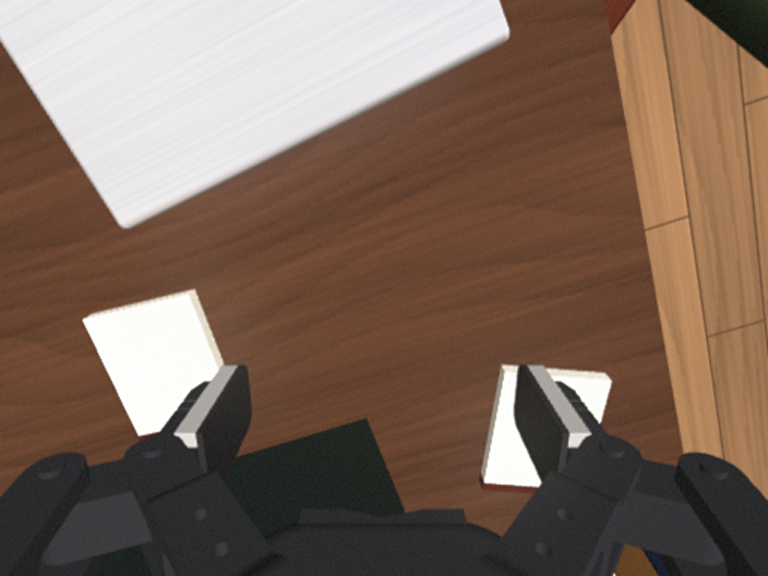

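The rows were refused and the arm hasn't moved; the wrist picture only shows the start place. I'll try rows with all six numbers.

Request:
drive_tool([
  {"tx": -3.5, "ty": -1.3, "tz": -0.3, "wx": 0, "wy": 0, "wz": 0},
  {"tx": -3.5, "ty": -1.3, "tz": -0.3, "wx": 0, "wy": 0, "wz": 0},
  {"tx": -3.5, "ty": -1.3, "tz": -0.3, "wx": 0, "wy": 0, "wz": 0},
  {"tx": -3.5, "ty": -1.3, "tz": -0.3, "wx": 0, "wy": 0, "wz": 0},
  {"tx": -3.5, "ty": -1.3, "tz": -0.3, "wx": 0, "wy": 0, "wz": 0},
], gripper=1)

```text
t: 0.57
eef_pos: [0.3332, 0.4232, 0.2461]
eef_rot: [-0.0, 0.166, 0.986, -0.0]
force: [0.5, 1.1, -0.8]
opening: 0.0855
gripper_force: 0.0
```

Request:
drive_tool([
  {"tx": -3.5, "ty": -1.3, "tz": 0, "wx": 0, "wy": 0, "wz": 0},
  {"tx": -3.5, "ty": -1.3, "tz": 0, "wx": 0, "wy": 0, "wz": 0},
  {"tx": -3.5, "ty": -1.3, "tz": 0, "wx": 0, "wy": 0, "wz": 0},
  {"tx": -3.5, "ty": -1.3, "tz": 0, "wx": 0, "wy": 0, "wz": 0},
  {"tx": -3.5, "ty": -1.3, "tz": 0, "wx": 0, "wy": 0, "wz": 0},
])

```text
t: 0.98
eef_pos: [0.4774, 0.3042, 0.2461]
eef_rot: [-0.0, 0.166, 0.986, -0.0]
force: [0.0, 0.7, -0.8]
opening: 0.0856
gripper_force: 0.0
```

Request:
drive_tool([
  {"tx": -3.5, "ty": -1.3, "tz": 0, "wx": 0, "wy": 0, "wz": 0},
  {"tx": -3.5, "ty": -1.3, "tz": 0, "wx": 0, "wy": 0, "wz": 0},
  {"tx": 0, "ty": 0, "tz": 0, "wx": 0, "wy": 0, "wz": 0.12},
  {"tx": 0, "ty": 0, "tz": 0, "wx": 0, "wy": 0, "wz": 0.12},
  {"tx": 0, "ty": 0, "tz": 0, "wx": 0, "wy": 0, "wz": 0.12},
])

```text
t: 1.4
eef_pos: [0.5347, 0.2572, 0.2456]
eef_rot: [-0.001, 0.344, 0.939, -0.0]
force: [0.1, 0.5, -0.5]
opening: 0.0855
gripper_force: 0.0
```

Request:
drive_tool([
  {"tx": 0, "ty": 0, "tz": 0, "wx": 0, "wy": 0, "wz": 0.12},
  {"tx": 0, "ty": 0, "tz": 0, "wx": 0, "wy": 0, "wz": 0.12},
  {"tx": 0, "ty": 0, "tz": 0, "wx": 0, "wy": 0, "wz": 0.12},
  {"tx": 0, "ty": 0, "tz": 0, "wx": 0, "wy": 0, "wz": 0.12},
  {"tx": 0, "ty": 0, "tz": 0, "wx": 0, "wy": 0, "wz": 0.12},
])

```text
t: 1.82
eef_pos: [0.5338, 0.2581, 0.2459]
eef_rot: [-0.0, 0.605, 0.796, -0.0]
force: [0.3, -0.6, -0.2]
opening: 0.0854
gripper_force: 0.0
```

Request:
drive_tool([
  {"tx": 0, "ty": 0, "tz": 0, "wx": 0, "wy": 0, "wz": 0.12},
  {"tx": 0, "ty": 0, "tz": 0, "wx": 0, "wy": 0, "wz": 0.12},
  {"tx": 0, "ty": 0, "tz": 0, "wx": 0, "wy": 0, "wz": 0.12},
  {"tx": 0, "ty": 0, "tz": 0, "wx": 0, "wy": 0, "wz": 0.12},
  {"tx": 0, "ty": 0, "tz": 0, "wx": 0, "wy": 0, "wz": 0},
])

```text
t: 2.23
eef_pos: [0.5339, 0.2581, 0.2459]
eef_rot: [-0.0, 0.776, 0.631, -0.0]
force: [0.3, 0.6, -0.4]
opening: 0.0854
gripper_force: 0.0
```

```bash
python3 - <<'E'
from h import *
print(Rt()); save('wrist','w2.png',None,1.5)
print(bot.get_state()['force'])
E
```

```text
(array([[ 2.04509173e-01,  9.78864273e-01, -8.56477035e-04],
       [ 9.78864503e-01, -2.04509540e-01, -3.64767110e-04],
       [-5.32215216e-04, -7.63776747e-04, -9.99999567e-01]]), array([0.5338535 , 0.25813525, 0.24589381]))
[-1.17291889  0.07622135  0.11085961]
```

View pics/w2.png

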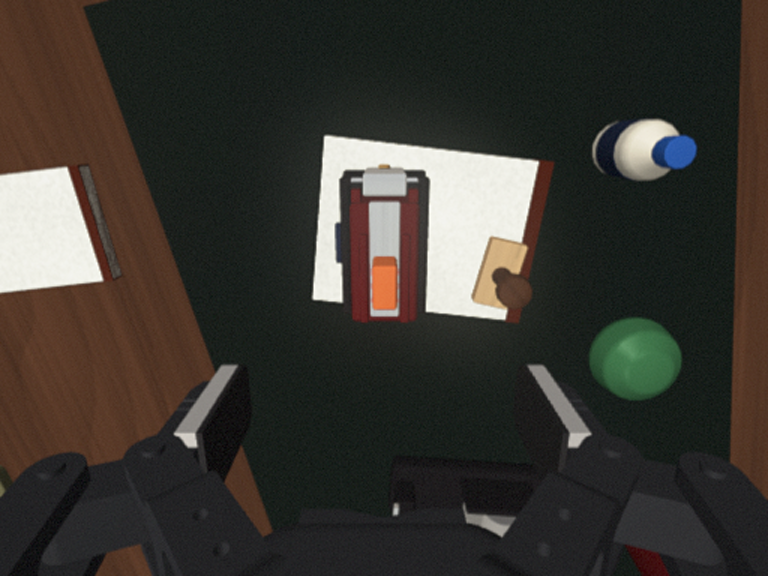

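The wrist view shows the stamp at about (385,245), with the navy cartridge on the left, so stamp +x = tool +y. The keep is at the top (385,180), so stamp +y = tool +x. The orange grip is at (384,284).

```bash
python3 - <<'E'
from h import *
from scipy.optimize import least_squares
pose=Rt(); R,p=pose
im=cv2.imread('pics/w2.png'); hsv=cv2.cvtColor(im,cv2.COLOR_BGR2HSV)
m=cv2.inRange(hsv,(3,150,120),(18,255,255)); m[:230]=0; m[330:]=0; m[:,:340]=0; m[:,430:]=0
u=np.where(m); print('orange bbox',u[1].min(),u[1].max(),u[0].min(),u[0].max(),cv2.minAreaRect(np.argwhere(m)[:,::-1].astype(np.float32)))
print('bt',ray('wrist',384/1.5,284/1.5,.14))
P=[(323,136),(553,161),(313,300)]
for z in(0,.01,.02):
  q=[ray('wrist',a/1.5,b/1.5,z) for a,b in P]; print(z,np.linalg.norm(q[1]-q[0]),np.linalg.norm(q[2]-q[0]))
# keep yoke width 44? collar edges; plunger edges direction
q=[ray('wrist',a/1.5,b/1.5,.139+.0) for a,b in ((384,262),(384,310))]; print(q)
cv2.imwrite('pics/w2c.png',cv2.resize(im[140:340,300:480],None,fx=3,fy=3,interpolation=cv2.INTER_CUBIC))
E
```

```text
orange bbox 373 396 257 308 ((384.4999694824219, 282.4999694824219), (22.999996185302734, 50.99999237060547), 0.0)
bt [0.53493478 0.25529424 0.14      ]
0 0.18957392779445267 0.14217118906015327
0.01 0.18468950551328095 0.1385081108528006
0.02 0.179805083232109 0.13484503264544795
[array([0.53746082, 0.26780377, 0.139     ]), array([0.53171192, 0.23928464, 0.139     ])]
```

View pics/w2c.png

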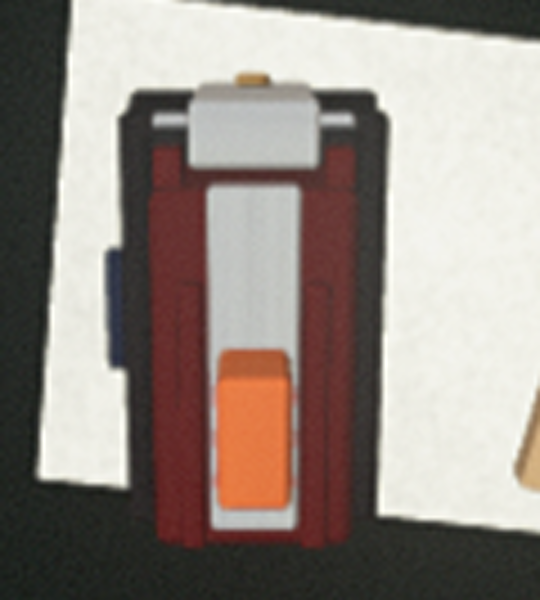

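The crop shows the grip's top face at about (217–292, 378–508), the bolt beneath it, and the keep's lip at (253,125). The stamp is aligned with the tool to within about half a degree.

```bash
python3 - <<'E'
from h import *
R,p=Rt(); c=lambda x,y,z:ray('wrist',(x/3+300)/1.5,(y/3+140)/1.5,z)
a,b,l,r=c(254,378,.151),c(254,508,.151),c(217,440,.151),c(292,440,.151)
print(np.linalg.norm(a-b),np.linalg.norm(l-r)); g=(a+b)/2; g2=(l+r)/2
print('grip',g,'tool off mm',R.T@(np.r_[g[:2],.139]-p)*1000, R.T@(g2-p)*1000)
for q in((206,185),(300,185),(297,528),(210,528)):print('bolt corners tool',(R.T@(c(*q,.127)-p)*1000)[:2])
E
```

```text
0.02505669721865031 0.01368671116509012
grip [0.53550468 0.25651043 0.151     ] tool off mm [ -1.26236175   1.98041486 106.94803717] [-0.4982524   2.06244397 94.94765916]
bolt corners tool [42.45610744 -7.07078574]
bolt corners tool [42.4616499  10.75168388]
bolt corners tool [-27.56019787  11.00395729]
bolt corners tool [-27.56623827  -6.8486846 ]
```

Request:
drive_tool([
  {"tx": -0.1, "ty": 0.2, "tz": 2.5, "wx": 0, "wy": 0, "wz": 0},
  {"tx": 0, "ty": 0, "tz": 2.5, "wx": 0, "wy": 0, "wz": 0},
  {"tx": 0, "ty": 0, "tz": 2, "wx": 0, "wy": 0, "wz": 0},
  {"tx": 0, "ty": 0, "tz": 1, "wx": 0, "wy": 0, "wz": 0},
  {"tx": 0, "ty": 0, "tz": 0, "wx": 0, "wy": 0, "wz": 0},
], gripper=0, newtons=40)

```text
t: 2.7
eef_pos: [0.5339, 0.2561, 0.1635]
eef_rot: [-0.001, 0.774, 0.633, -0.003]
force: [-0.1, -0.0, -0.4]
opening: 0.0424
gripper_force: 0.0
```

```bash
python3 - <<'E'
from h import *
print(Rt()[1]); save('wrist','w3.png',None,1.5)
print(bot.get_state()['force'],bot.get_state()['opening'])
E
```

```text
[0.53393316 0.25609007 0.16349673]
[ 0.63743236 -0.44848808  0.681769  ] 0.042569047472596364
```

View pics/w3.png

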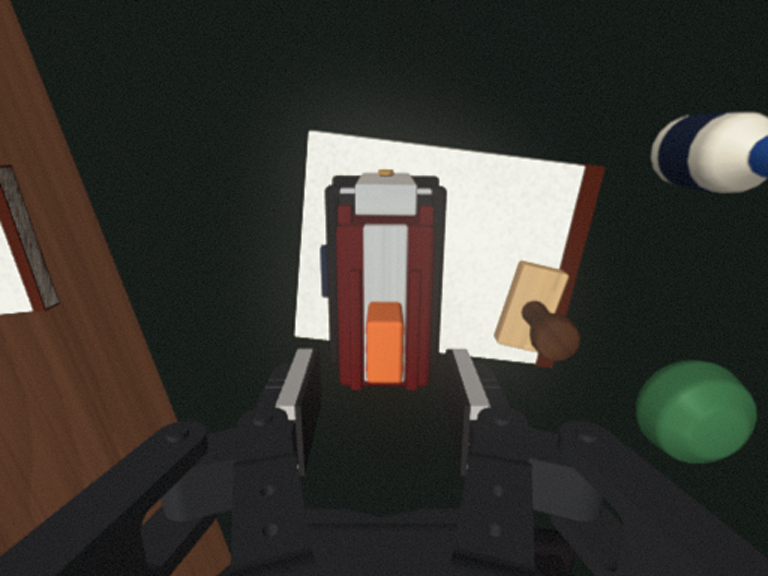

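The grip at column 385 is centred between the fingers (306 and 461). Now down and close.

Request:
drive_tool([
  {"tx": 0, "ty": 0.1, "tz": 1.2, "wx": 0, "wy": 0, "wz": 0},
  {"tx": 0, "ty": 0, "tz": 1.2, "wx": 0, "wy": 0, "wz": 0},
  {"tx": 0, "ty": 0, "tz": 0.6, "wx": 0, "wy": 0, "wz": 0},
  {"tx": 0, "ty": 0, "tz": 0.3, "wx": 0, "wy": 0, "wz": 0},
  {"tx": 0, "ty": 0, "tz": 0, "wx": 0, "wy": 0, "wz": 0},
])

```text
t: 3.17
eef_pos: [0.537, 0.2568, 0.1336]
eef_rot: [0.0, 0.775, 0.632, 0.0]
force: [0.4, -0.5, 1.2]
opening: 0.0428
gripper_force: 0.0
```

Request:
drive_tool([
  {"tx": 0, "ty": 0, "tz": 0, "wx": 0, "wy": 0, "wz": 0},
  {"tx": 0, "ty": 0, "tz": 0, "wx": 0, "wy": 0, "wz": 0},
  {"tx": 0, "ty": 0, "tz": 0, "wx": 0, "wy": 0, "wz": 0},
  {"tx": 0, "ty": 0, "tz": 0, "wx": 0, "wy": 0, "wz": 0},
  {"tx": 0, "ty": 0, "tz": 0, "wx": 0, "wy": 0, "wz": 0},
], gripper=-1, newtons=40)

```text
t: 3.58
eef_pos: [0.5364, 0.2571, 0.1341]
eef_rot: [-0.0, 0.775, 0.632, 0.0]
force: [-3.5, 1.8, 4.2]
opening: 0.0131
gripper_force: 44.8
```

Request:
drive_tool([
  {"tx": 0, "ty": 0, "tz": 0.1, "wx": 0, "wy": 0, "wz": 0},
  {"tx": 0, "ty": 0, "tz": 0.1, "wx": 0, "wy": 0, "wz": 0},
  {"tx": 0, "ty": 0, "tz": 0.1, "wx": 0, "wy": 0, "wz": 0},
  {"tx": 0, "ty": 0, "tz": 0.1, "wx": 0, "wy": 0, "wz": 0},
  {"tx": 0, "ty": 0, "tz": 0, "wx": 0, "wy": 0, "wz": 0},
])

```text
t: 4.0
eef_pos: [0.5365, 0.2571, 0.1298]
eef_rot: [-0.0, 0.775, 0.632, 0.0]
force: [-3.4, 1.6, 5.7]
opening: 0.0127
gripper_force: 44.9
```

Request:
drive_tool([
  {"tx": 0, "ty": 0, "tz": 0.1, "wx": 0, "wy": 0, "wz": 0},
  {"tx": 0, "ty": 0, "tz": 0.1, "wx": 0, "wy": 0, "wz": 0},
  {"tx": 0, "ty": 0, "tz": 0, "wx": 0, "wy": 0, "wz": 0},
  {"tx": 0, "ty": 0, "tz": 0, "wx": 0, "wy": 0, "wz": 0},
  {"tx": 0, "ty": 0, "tz": 0, "wx": 0, "wy": 0, "wz": 0},
])

```text
t: 4.42
eef_pos: [0.5364, 0.2571, 0.128]
eef_rot: [-0.0, 0.775, 0.632, 0.0]
force: [-3.6, 0.8, 6.2]
opening: 0.0129
gripper_force: 44.9
```

Request:
drive_tool([
  {"tx": 0, "ty": 0, "tz": 0.1, "wx": 0, "wy": 0, "wz": 0},
  {"tx": 0, "ty": 0, "tz": 0.1, "wx": 0, "wy": 0, "wz": 0},
  {"tx": 0, "ty": 0, "tz": 0, "wx": 0, "wy": 0, "wz": 0},
  {"tx": 0, "ty": 0, "tz": 0, "wx": 0, "wy": 0, "wz": 0},
])

```text
t: 4.75
eef_pos: [0.5364, 0.2571, 0.1261]
eef_rot: [-0.0, 0.775, 0.632, 0.0]
force: [-4.4, 1.2, 6.4]
opening: 0.0128
gripper_force: 45.0
```

Request:
drive_tool([
  {"tx": 0, "ty": 0, "tz": 0.1, "wx": 0, "wy": 0, "wz": 0},
  {"tx": 0, "ty": 0, "tz": 0, "wx": 0, "wy": 0, "wz": 0},
  {"tx": 0, "ty": 0, "tz": 0, "wx": 0, "wy": 0, "wz": 0},
])

```text
t: 5.0
eef_pos: [0.5364, 0.2571, 0.1252]
eef_rot: [-0.0, 0.775, 0.632, 0.0]
force: [-4.2, 1.1, 6.0]
opening: 0.0129
gripper_force: 45.0
```

Request:
drive_tool([
  {"tx": 0, "ty": 0, "tz": 0.1, "wx": 0, "wy": 0, "wz": 0},
  {"tx": 0, "ty": 0, "tz": 0, "wx": 0, "wy": 0, "wz": 0},
  {"tx": 0, "ty": 0, "tz": 0, "wx": 0, "wy": 0, "wz": 0},
])

```text
t: 5.25
eef_pos: [0.5364, 0.2571, 0.1242]
eef_rot: [-0.0, 0.775, 0.632, 0.0]
force: [-3.3, 1.2, 7.6]
opening: 0.0129
gripper_force: 45.1
```

Request:
drive_tool([
  {"tx": 0, "ty": 0, "tz": 0.1, "wx": 0, "wy": 0, "wz": 0},
  {"tx": 0, "ty": 0, "tz": 0, "wx": 0, "wy": 0, "wz": 0},
  {"tx": 0, "ty": 0, "tz": 0, "wx": 0, "wy": 0, "wz": 0},
])

```text
t: 5.5
eef_pos: [0.5363, 0.2571, 0.1232]
eef_rot: [-0.0, 0.775, 0.632, 0.0]
force: [-3.8, 0.3, 7.3]
opening: 0.0132
gripper_force: 45.1
```

Request:
drive_tool([
  {"tx": 0, "ty": 0, "tz": 0.1, "wx": 0, "wy": 0, "wz": 0},
  {"tx": 0, "ty": 0, "tz": 0, "wx": 0, "wy": 0, "wz": 0},
  {"tx": 0, "ty": 0, "tz": 0, "wx": 0, "wy": 0, "wz": 0},
])

```text
t: 5.75
eef_pos: [0.5363, 0.2571, 0.1223]
eef_rot: [-0.0, 0.775, 0.632, 0.0]
force: [-4.7, 1.3, 7.2]
opening: 0.0129
gripper_force: 45.1
```

Request:
drive_tool([
  {"tx": 0, "ty": 0, "tz": 0.1, "wx": 0, "wy": 0, "wz": 0},
  {"tx": 0, "ty": 0, "tz": 0, "wx": 0, "wy": 0, "wz": 0},
  {"tx": 0, "ty": 0, "tz": 0, "wx": 0, "wy": 0, "wz": 0},
])

```text
t: 6.0
eef_pos: [0.5363, 0.2571, 0.1213]
eef_rot: [-0.0, 0.775, 0.632, 0.0]
force: [-4.3, 0.5, 7.7]
opening: 0.0127
gripper_force: 45.2
```

Request:
drive_tool([
  {"tx": 0, "ty": 0, "tz": 0.1, "wx": 0, "wy": 0, "wz": 0},
  {"tx": 0, "ty": 0, "tz": 0, "wx": 0, "wy": 0, "wz": 0},
  {"tx": 0, "ty": 0, "tz": 0, "wx": 0, "wy": 0, "wz": 0},
])

```text
t: 6.25
eef_pos: [0.5363, 0.2571, 0.1204]
eef_rot: [-0.0, 0.775, 0.632, 0.0]
force: [-3.9, 1.2, 8.0]
opening: 0.0132
gripper_force: 45.2
```

Request:
drive_tool([
  {"tx": 0, "ty": 0, "tz": 0.1, "wx": 0, "wy": 0, "wz": 0},
  {"tx": 0, "ty": 0, "tz": 0, "wx": 0, "wy": 0, "wz": 0},
  {"tx": 0, "ty": 0, "tz": 0, "wx": 0, "wy": 0, "wz": 0},
])

```text
t: 6.5
eef_pos: [0.5363, 0.2571, 0.1194]
eef_rot: [-0.0, 0.775, 0.632, 0.0]
force: [-4.4, 0.5, 8.2]
opening: 0.0131
gripper_force: 45.2
```

Request:
drive_tool([
  {"tx": 0, "ty": 0, "tz": 0.1, "wx": 0, "wy": 0, "wz": 0},
  {"tx": 0, "ty": 0, "tz": 0, "wx": 0, "wy": 0, "wz": 0},
  {"tx": 0, "ty": 0, "tz": 0, "wx": 0, "wy": 0, "wz": 0},
])

```text
t: 6.75
eef_pos: [0.5363, 0.2572, 0.1185]
eef_rot: [-0.0, 0.775, 0.632, 0.0]
force: [-4.4, 1.3, 8.6]
opening: 0.013
gripper_force: 45.3
```

Request:
drive_tool([
  {"tx": 0, "ty": 0, "tz": 0.1, "wx": 0, "wy": 0, "wz": 0},
  {"tx": 0, "ty": 0, "tz": 0, "wx": 0, "wy": 0, "wz": 0},
  {"tx": 0, "ty": 0, "tz": 0, "wx": 0, "wy": 0, "wz": 0},
])

```text
t: 7.0
eef_pos: [0.5363, 0.2571, 0.1175]
eef_rot: [-0.0, 0.775, 0.632, 0.0]
force: [-3.9, 0.6, 8.9]
opening: 0.0127
gripper_force: 45.3
```

Request:
drive_tool([
  {"tx": 0, "ty": 0, "tz": 0.1, "wx": 0, "wy": 0, "wz": 0},
  {"tx": 0, "ty": 0, "tz": 0, "wx": 0, "wy": 0, "wz": 0},
  {"tx": 0, "ty": 0, "tz": 0, "wx": 0, "wy": 0, "wz": 0},
])

```text
t: 7.25
eef_pos: [0.5363, 0.2572, 0.1165]
eef_rot: [-0.0, 0.775, 0.632, 0.0]
force: [-5.2, 1.6, 9.2]
opening: 0.013
gripper_force: 45.4
```

Request:
drive_tool([
  {"tx": 0, "ty": 0, "tz": 0.1, "wx": 0, "wy": 0, "wz": 0},
  {"tx": 0, "ty": 0, "tz": 0, "wx": 0, "wy": 0, "wz": 0},
  {"tx": 0, "ty": 0, "tz": 0, "wx": 0, "wy": 0, "wz": 0},
])

```text
t: 7.5
eef_pos: [0.5363, 0.2572, 0.1156]
eef_rot: [-0.0, 0.775, 0.632, 0.0]
force: [-5.0, 1.0, 9.8]
opening: 0.013
gripper_force: 45.4
```

Request:
drive_tool([
  {"tx": 0, "ty": 0, "tz": 0.1, "wx": 0, "wy": 0, "wz": 0},
  {"tx": 0, "ty": 0, "tz": 0, "wx": 0, "wy": 0, "wz": 0},
  {"tx": 0, "ty": 0, "tz": 0, "wx": 0, "wy": 0, "wz": 0},
])

```text
t: 7.75
eef_pos: [0.5362, 0.2572, 0.1146]
eef_rot: [-0.0, 0.775, 0.632, 0.0]
force: [-5.3, 1.3, 9.4]
opening: 0.0131
gripper_force: 45.4
```

Request:
drive_tool([
  {"tx": 0, "ty": 0, "tz": 0.1, "wx": 0, "wy": 0, "wz": 0},
  {"tx": 0, "ty": 0, "tz": 0, "wx": 0, "wy": 0, "wz": 0},
  {"tx": 0, "ty": 0, "tz": 0, "wx": 0, "wy": 0, "wz": 0},
])

```text
t: 8.0
eef_pos: [0.5362, 0.2572, 0.1137]
eef_rot: [-0.0, 0.775, 0.632, 0.0]
force: [-5.2, 1.3, 11.0]
opening: 0.013
gripper_force: 45.5
```

Request:
drive_tool([
  {"tx": 0, "ty": 0, "tz": 0.1, "wx": 0, "wy": 0, "wz": 0},
  {"tx": 0, "ty": 0, "tz": 0, "wx": 0, "wy": 0, "wz": 0},
  {"tx": 0, "ty": 0, "tz": 0, "wx": 0, "wy": 0, "wz": 0},
])

```text
t: 8.25
eef_pos: [0.5362, 0.2572, 0.1127]
eef_rot: [-0.0, 0.775, 0.632, 0.0]
force: [-5.1, 1.1, 11.5]
opening: 0.0131
gripper_force: 45.5
```

Request:
drive_tool([
  {"tx": 0, "ty": 0, "tz": 0.05, "wx": 0, "wy": 0, "wz": 0},
  {"tx": 0, "ty": 0, "tz": 0, "wx": 0, "wy": 0, "wz": 0},
  {"tx": 0, "ty": 0, "tz": 0, "wx": 0, "wy": 0, "wz": 0},
])

```text
t: 8.5
eef_pos: [0.5362, 0.2572, 0.1123]
eef_rot: [-0.0, 0.775, 0.632, 0.0]
force: [-5.2, 1.0, 11.0]
opening: 0.0127
gripper_force: 45.6
```

Request:
drive_tool([
  {"tx": 0, "ty": 0, "tz": 0.05, "wx": 0, "wy": 0, "wz": 0},
  {"tx": 0, "ty": 0, "tz": 0, "wx": 0, "wy": 0, "wz": 0},
  {"tx": 0, "ty": 0, "tz": 0, "wx": 0, "wy": 0, "wz": 0},
])

```text
t: 8.75
eef_pos: [0.5362, 0.2572, 0.1121]
eef_rot: [-0.0, 0.775, 0.632, 0.0]
force: [-7.1, 0.9, 13.1]
opening: 0.0129
gripper_force: 45.8
```

The stop is reached: only 0.2 mm of motion and 13 N. Now I'll slide along +tool x.

Request:
drive_tool([
  {"tx": 0.1, "ty": 0, "tz": 0, "wx": 0, "wy": 0, "wz": 0},
  {"tx": 0.1, "ty": 0, "tz": 0, "wx": 0, "wy": 0, "wz": 0},
  {"tx": 0.1, "ty": 0, "tz": 0, "wx": 0, "wy": 0, "wz": 0},
  {"tx": 0.1, "ty": 0, "tz": 0, "wx": 0, "wy": 0, "wz": 0},
  {"tx": 0, "ty": 0, "tz": 0, "wx": 0, "wy": 0, "wz": 0},
])

```text
t: 9.17
eef_pos: [0.537, 0.2609, 0.1121]
eef_rot: [-0.0, 0.775, 0.632, 0.0]
force: [-5.4, -0.6, 13.8]
opening: 0.0129
gripper_force: 45.8
```

Request:
drive_tool([
  {"tx": 0.1, "ty": 0, "tz": 0, "wx": 0, "wy": 0, "wz": 0},
  {"tx": 0.1, "ty": 0, "tz": 0, "wx": 0, "wy": 0, "wz": 0},
  {"tx": 0, "ty": 0, "tz": 0, "wx": 0, "wy": 0, "wz": 0},
])

```text
t: 9.42
eef_pos: [0.5374, 0.2629, 0.1121]
eef_rot: [-0.0, 0.775, 0.632, 0.0]
force: [-6.5, 0.0, 13.1]
opening: 0.0128
gripper_force: 45.8
```

Request:
drive_tool([
  {"tx": 0.1, "ty": 0, "tz": 0, "wx": 0, "wy": 0, "wz": 0},
  {"tx": 0.1, "ty": 0, "tz": 0, "wx": 0, "wy": 0, "wz": 0},
  {"tx": 0.1, "ty": 0, "tz": 0, "wx": 0, "wy": 0, "wz": 0},
  {"tx": 0, "ty": 0, "tz": 0, "wx": 0, "wy": 0, "wz": 0},
])

```text
t: 9.75
eef_pos: [0.538, 0.2658, 0.1121]
eef_rot: [-0.0, 0.775, 0.632, 0.0]
force: [-5.9, 0.6, 13.0]
opening: 0.0126
gripper_force: 45.8
```

Request:
drive_tool([
  {"tx": 0.1, "ty": 0, "tz": 0, "wx": 0, "wy": 0, "wz": 0},
  {"tx": 0, "ty": 0, "tz": 0, "wx": 0, "wy": 0, "wz": 0},
  {"tx": 0, "ty": 0, "tz": 0, "wx": 0, "wy": 0, "wz": 0},
])

```text
t: 10.0
eef_pos: [0.5381, 0.2664, 0.1121]
eef_rot: [-0.0, 0.775, 0.632, -0.0]
force: [-6.4, -0.4, 13.8]
opening: 0.013
gripper_force: 45.9
```

Request:
drive_tool([
  {"tx": 0.05, "ty": 0, "tz": 0, "wx": 0, "wy": 0, "wz": 0},
  {"tx": 0, "ty": 0, "tz": 0, "wx": 0, "wy": 0, "wz": 0},
  {"tx": 0, "ty": 0, "tz": 0, "wx": 0, "wy": 0, "wz": 0},
])

```text
t: 10.25
eef_pos: [0.5381, 0.2665, 0.1121]
eef_rot: [0.0, 0.775, 0.632, -0.0]
force: [-7.1, -2.0, 12.9]
opening: 0.0133
gripper_force: 46.0
```

Request:
drive_tool([
  {"tx": 0.1, "ty": 0, "tz": 0, "wx": 0, "wy": 0, "wz": 0},
  {"tx": 0, "ty": 0, "tz": 0, "wx": 0, "wy": 0, "wz": 0},
  {"tx": 0, "ty": 0, "tz": 0, "wx": 0, "wy": 0, "wz": 0},
])

```text
t: 10.5
eef_pos: [0.5381, 0.2667, 0.112]
eef_rot: [0.0, 0.775, 0.632, -0.001]
force: [-7.2, -4.2, 13.9]
opening: 0.0131
gripper_force: 46.0
```

It's at a hard end. I'll ease off the side push and lift slightly to feel whether the plunger is trapped.

Request:
drive_tool([
  {"tx": -0.1, "ty": 0, "tz": -0.1, "wx": 0, "wy": 0, "wz": 0},
  {"tx": 0, "ty": 0, "tz": -0.1, "wx": 0, "wy": 0, "wz": 0},
  {"tx": 0, "ty": 0, "tz": 0, "wx": 0, "wy": 0, "wz": 0},
  {"tx": 0, "ty": 0, "tz": 0, "wx": 0, "wy": 0, "wz": 0},
])

```text
t: 10.83
eef_pos: [0.5381, 0.2665, 0.1137]
eef_rot: [-0.0, 0.775, 0.632, -0.0]
force: [-5.8, -1.2, 10.2]
opening: 0.0133
gripper_force: 45.6
```

Request:
drive_tool([
  {"tx": 0, "ty": 0, "tz": -0.1, "wx": 0, "wy": 0, "wz": 0},
  {"tx": 0, "ty": 0, "tz": 0, "wx": 0, "wy": 0, "wz": 0},
  {"tx": 0, "ty": 0, "tz": 0, "wx": 0, "wy": 0, "wz": 0},
])

```text
t: 11.08
eef_pos: [0.5382, 0.2664, 0.114]
eef_rot: [0.0, 0.775, 0.632, -0.001]
force: [-4.6, -1.3, 7.9]
opening: 0.0129
gripper_force: 45.2
```

The bolt is caught under the lip: 1 mm commanded gave only 0.3 mm of rise, and the force is dropping. I'll unload the rest and release.

Request:
drive_tool([
  {"tx": 0, "ty": 0, "tz": -0.1, "wx": 0, "wy": 0, "wz": 0},
  {"tx": 0, "ty": 0, "tz": -0.1, "wx": 0, "wy": 0, "wz": 0},
  {"tx": 0, "ty": 0, "tz": 0, "wx": 0, "wy": 0, "wz": 0},
  {"tx": 0, "ty": 0, "tz": 0, "wx": 0, "wy": 0, "wz": 0},
])

```text
t: 11.42
eef_pos: [0.5389, 0.2668, 0.1142]
eef_rot: [-0.0, 0.775, 0.632, -0.001]
force: [-0.7, 0.4, -6.5]
opening: 0.0132
gripper_force: 43.3
```

Request:
drive_tool([
  {"tx": 0, "ty": 0, "tz": 0, "wx": 0, "wy": 0, "wz": 0},
  {"tx": 0, "ty": 0, "tz": 0, "wx": 0, "wy": 0, "wz": 0},
  {"tx": 0, "ty": 0, "tz": 0, "wx": 0, "wy": 0, "wz": 0},
  {"tx": 0, "ty": 0, "tz": 0, "wx": 0, "wy": 0, "wz": 0},
  {"tx": 0, "ty": 0, "tz": 0, "wx": 0, "wy": 0, "wz": 0},
], gripper=0)

```text
t: 11.83
eef_pos: [0.5395, 0.2671, 0.1158]
eef_rot: [0.0, 0.775, 0.632, 0.001]
force: [-0.2, -0.0, 0.8]
opening: 0.0431
gripper_force: 0.0
```

Request:
drive_tool([
  {"tx": 0, "ty": 0, "tz": -0.5, "wx": 0, "wy": 0, "wz": 0},
  {"tx": 0, "ty": 0, "tz": -1, "wx": 0, "wy": 0, "wz": 0},
  {"tx": 0, "ty": 0, "tz": -2, "wx": 0, "wy": 0, "wz": 0},
  {"tx": 0, "ty": 0, "tz": -3, "wx": 0, "wy": 0, "wz": 0},
  {"tx": 0, "ty": 0, "tz": 0, "wx": 0, "wy": 0, "wz": 0},
])

```text
t: 12.25
eef_pos: [0.5426, 0.2685, 0.1869]
eef_rot: [0.002, 0.775, 0.632, 0.005]
force: [1.3, 0.2, 0.7]
opening: 0.0424
gripper_force: 0.0
```

```bash
python3 - <<'E'
from h import *
print(Rt()[1]); save('wrist','w4.png',(180,70,340,270),3)
E
```

```text
[0.54259678 0.26850357 0.18691663]
```

View pics/w4.png

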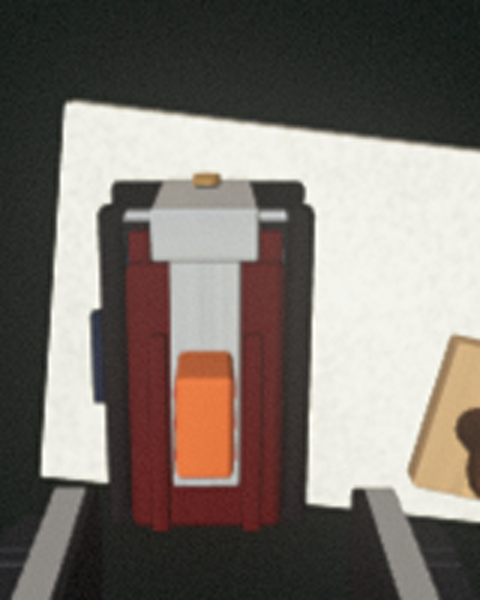

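The picture shows the bolt under the lip, with the grip at (204,415) and the keep lip's edge at y≈262. The stamp is upright on its pad. A numeric check of the slide follows.

```bash
python3 - <<'E'
from h import *
R,p=Rt(); T=lambda x,y,z:(R.T@(ray('wrist',x/3+180,y/3+70,z)-p)*1000)[:2]
print('bolt rear',T(205,486,.107),'plunger rear',T(205,525,.1005),'yoke',T(125,215,.115),T(287,215,.115),'lip edge',T(205,261,.115))
a=T(204,380,.131);b=T(204,478,.131);print('grip',a,b, 'world',R[:2,:2]@((a+b)/2)/1000+p[:2])
# collar corner in stamp
print(bot.get_state()['t'])
E
```

```text
bolt rear [-29.06096218  -4.53690847] plunger rear [-44.11595543  -4.74946571] yoke [ 44.24534787 -22.56950184] [44.20813481 15.15521576] lip edge [33.33601115 -4.0173085 ]
grip [ 9.20933916 -4.08161615] [-15.25012746  -4.23350004] world [0.53710474 0.26601905]
12.3
```

```bash
python3 -c "
from station import bot
print(bot.job_done())"
```

```text
the job is handed in; nothing more can be done
None
```

The job is handed in: the plunger is pressed down to its stop and held by the bolt alone, which slid to its hard end under the keep (about 10 mm of 10.5). The stamp is upright on its pad and the push stayed under 15 N, but no verdict came back.

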